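Lock the push-and-turn cap on the tea canister

TASK

Take the steel push-and-turn cap off the celadon lid rest and close the steel tea canister with it: find the slots by feel or sight, press the cap down gently against the spring, turn it clockwise until its lugs meet the stop, and let go so that it springs up and stays locked. Never bear or twist hard on the canister, and leave all the other things where they are.

Things in the scene. Friction and masses are not known exactly. Their poses are not given: they have to be found in the camera images.
- cap_grip (a point): Centre of the dark wooden bar handle of the loose steel cap (0.13 to 0.24 kg), half-way up the bar; z up on the cap's axis, x along the bar. Bar 46 mm long (x), 14 wide (y), 26 high, standing on a round flange 94 mm across and 6 thick (top 13, underside 19 mm below this point). A half turn makes no difference. At the start the cap's flange lies on the lid rest.
- cap_foot (a point): Centre of the cap's underside, 41 mm below cap_grip; same axes. Below the flange the plug is 60 mm across, 22 mm long, 54 mm across at its chamfered foot. Two lugs stick out of it under the bar's two ends (+x and -x), to 40.5 mm from the axis, each 13 mm wide, their undersides 5.5 mm and tops 12 mm above this point. At the start it hangs inside the lid rest.
- lid_rest: Fixed celadon lid rest, a ring 100 mm across outside, 86 inside, 26 mm high, in which the cap hangs at the start. Origin at the centre of its underside.
- canister: Fixed steel canister, 90 mm high, 96 mm across, open at the top, on a dark foot 106 mm across with a small screwed tab along its -x. Origin at the centre of its underside, z up. It stands force up to 80 N of contact in all, pressing plus twisting (1 N m against the stop is about 30 N; 5 N pressed on the rim is plenty to search by feel).
- canister_rim (a point): Centre of the canister's mouth, on top (90 mm above its underside; same axes). A collar with a 66 mm bore has two opposite slots for the lugs (23 mm wide, fit 0.1 rad either way), near +x and -x, but turned up to 0.5 rad either way: not reported, find by feel or sight from above. Lugs on the collar: cap_grip 35.5 mm above this point; over the slots the cap sinks.
- spring_plate (a point): Centre of the top of the white spring plate inside the canister at rest, 9 mm below the rim (this point is fixed and does not follow the plate). The cap's foot meets it when cap_grip is 32 mm above the rim; it pushes back with 2 N, plus 0.5 N per mm. At 19 mm above the rim (8.5 N) the flange sits rigidly on the collar.
- lock_height (a point): Where cap_grip stands once locked: on the canister's axis, 24 mm above the rim. To lock: through the slots, press cap_grip to 20.5 mm above the rim or less (lower than a ridge), turn clockwise from above (negative yaw) about 0.9 rad from the slots' middle; a rigid stop comes at about 1.0. Counter-clockwise is blocked. Let go there: the spring lifts the lugs into pockets.
- dish0: Right-hand (most -y) of three loose white porcelain dipping dishes in a row, 76 mm across, 24 mm high; origin at the centre of its underside. Bystander.
- dish1: Middle dish, same shape. Bystander.
- dish2: Left-hand dish, same shape. Bystander.
- spoon: Loose bamboo spoon, 170 mm long, lying between the canister and the lid rest, about along x; origin on its underside. Bystander.
- scoop: Loose stainless strainer scoop, bowl 56 mm across with a thin handle to its -x; origin under the bowl. Bystander.
- cup: Loose white porcelain cup, 68 mm across, 60 mm high; origin at the centre of its underside. Bystander.

How it is judged:
By the outcome, as a careful person would: the job done as asked, in the order asked, and still so for the second after the job is handed in, with the robot touching nothing.
It also fails if it takes over 61 s, if anything falls off the work surface, if the arm or the gripper's body presses on something with over 40 N, if the wrist force passes 120 N, or if a joint passes its speed limit or range.

ROBOT

A 7-joint arm with a two-finger parallel gripper is mounted at the origin on the work surface. World frame = base frame: x ahead of the robot, y to its left, z up, the work surface at z = 0. Lengths are in m, angles in rad, forces in N, time in s.
With the tool pointing down it reaches from about 0.35 to 0.9 m from the base axis. Payload 8.1 kg.
Tool frame: the origin (TCP) lies midway between the tips of the shut fingers; the grasp point (between the pads) lies 19 mm behind it; z points along the fingers, y is the direction in which the jaws open and shut (so a half turn about z gives the same grasp; the last joint's range is limited). The gripper opens to 92 mm and grips with 3 to 60 N. Pads are 19 mm wide; open, the fingers measure 130 mm over their backs; the gripper's body (75 mm by 190 mm) begins 47 mm behind the grasp point.
Start: joints at [1.146, 0.434, 0.025, 1.573, -0.012, 1.134, -0.075], TCP at [0.198, -0.593, 0.206] pointing down, gripper open.
Joint ranges: [-2.62, 2.62], [-0.44, 2.09], [-1.27, 1.32], [0.08, 2.57], [-1.32, 4.46], [0.12, 2], [-2.74, 2.74]. Speed limits (rad/s): [2.22, 2.22, 3.01, 3.01, 3.14, 3.14, 3.14].

INTERFACE

Orientations are given as a unit quaternion [x, y, z, w].
In Python, from bench import sensors, camera, camera_model, order gives the robot as it stands.
- The arm moves only by the tool move_arm, never from a script. Its argument "steps" is a list of rows, each a list of 7 numbers: the shift along the tool's x, y, z in m, then the turn, a rotation vector about the tool's x, y, z in rad, then the opening, from 0 (shut) to 1 (fully open). In form: [[x, y, z, ax, ay, az, grip], ...]. A call has 1 to 12 rows; each row shifts and turns the commanded pose from where the row before left it, along the tool's axes as they then stand; what a row does not reach is not made up. A row lasts 1/10 s, in which the tool goes at most 50 mm and 8.59 degrees, less where a joint would pass 70% of its speed; a pose out of reach is approached as far as the arm can. A call is refused whole if a number of a shift passes 0.05 or a number of a turn 0.15, either way. A call with a gripper value outside its range is refused whole. The fingers move at their own pace and stop on an object; "squeeze" is the grip in N (left out, the last holds). Time passes only in rows, so rows that do not move let the fingers close. It gives the time, the measured TCP pose, the force and the opening at its end, in the units of the state.
- sensors.get_obs(): the state, without advancing time (a new reading comes with each control period).
- camera(name): name is "scene" or "top" or "wrist"; returns the picture (384x512x3 uint8, red, green, blue); there is no depth.
- camera_model(name): a dict with "camera_matrix" (3x3 intrinsics, pixels), "cam_to_world" (4x4, takes a point from camera to world coordinates); the wrist camera has in their place "mount" (4x4, takes a point from camera to tool coordinates, whose origin is the TCP and whose axes are the flange's). Camera axes: x right, y down, z forward; pixel columns grow to the right and rows downward; lengths in m; the calibration is good to about 2 mm. A picture is of the moment at which its call begins: read the wrist's pose just before it. camera_model takes no time and is no camera call.
- order.finish_job(): hands the job in, once; it reports no verdict.
The state is a dict: "clock": time; "joint_pos": joint angles; "qvel": joint speeds; "joint_efforts": joint torques, N m; "ee_pos": TCP position; "eef_rot": TCP orientation; "contact_force": force on the tool from outside, world axes, zero at the start; "torque": the same for the moment, N m; "gripper_width": opening from 0.0 (shut) to 1.0 (fully open).
Only numpy, scipy, OpenCV 4.12 (cv2) and the standard library are available. Lean on these libraries where they do the work, as an engineer would, in place of code of your own. Each camera call takes 0.05 s, during which the arm holds its last target.

## Working session

There is one attempt and no reset: what is moved stays moved. The work goes in short steps, Python scripts to look and compute and a tool call to move; the robot and the scene stay as the last step left them, time stands still between calls to the robot, and variables do not carry over. Pictures are saved under pics/ and viewed, and the job is handed in when it is done.

Besides the shell and the picture viewer there is one more tool, called after "Request:" as name(argument=value, ...), one argument or row to a line, values as JSON. move_arm: Moves the arm, as the interface text tells. Its arguments: {"type":"object","properties":{"steps":{"type":"array"},"squeeze":{"type":"number"}},"required":["steps"]}

```bash
ls; mkdir -p pics; python3 - <<'E'
from bench import sensors, camera, camera_model, order
import cv2
print(sensors.get_obs())
for n in ("scene","top"):
    im=camera(n); cv2.imwrite(f"pics/{n}0.png",im[:,:,::-1]); print(n,camera_model(n))
print(camera_model("wrist"))
E
```

```text
pics
{'clock': 0.0, 'joint_pos': array([ 1.14643012,  0.43520558,  0.02495142,  1.57407544, -0.01158508,
        1.13397102, -0.07509353]), 'qvel': array([-0.00062457,  0.00090845, -0.00025107, -0.00058973,  0.00158329,
       -0.00065343,  0.00140523]), 'joint_efforts': array([ 5.39953035e-04, -6.67842722e+01,  9.84982364e-01, -3.14456785e+01,
       -6.06981455e-02,  4.29401826e-02,  9.22934169e-05]), 'ee_pos': array([ 0.19743797, -0.59244456,  0.20486392]), 'eef_rot': array([ 9.87088903e-01,  1.60171543e-01, -1.91015421e-04, -7.32879346e-04]), 'contact_force': array([ 0.40985425, -0.17569696, -0.61797084]), 'torque': array([ 0.03412585, -0.03995708,  0.01319313]), 'gripper_width': 1.0031141874972496}
scene {'camera_matrix': array([[365.1353811 ,   0.        , 256.52765968],
       [  0.        , 365.1353811 , 193.6574657 ],
       [  0.        ,   0.        ,   1.        ]]), 'cam_to_world': array([[-0.54400908,  0.46614758, -0.69768228,  1.3838447 ],
       [ 0.83904376,  0.29455343, -0.45743179,  0.52393794],
       [-0.00772601, -0.83423301, -0.55135796,  0.68627526],
       [ 
[... 316 characters left out ...]
-0.99995183,  0.00539935,  0.00819717,  0.01023055],
       [-0.00904642, -0.18287161, -0.98309518,  1.14445628],
       [ 0.        ,  0.        ,  0.        ,  1.        ]])}
{'camera_matrix': array([[290.2964109 ,   0.        , 255.21976255],
       [  0.        , 290.2964109 , 193.66101633],
       [  0.        ,   0.        ,   1.        ]]), 'mount': array([[ 6.07112119e-04, -9.54779035e-01, -2.97315701e-01,
         8.01849578e-02],
       [ 9.99998865e-01,  1.69773407e-04,  1.49677713e-03,
        -1.01964144e-03],
       [-1.37861512e-03, -2.97316272e-01,  9.54778055e-01,
        -1.80388742e-01],
       [ 0.00000000e+00,  0.00000000e+00,  0.00000000e+00,
         1.00000000e+00]])}
```

View pics/scene0.png

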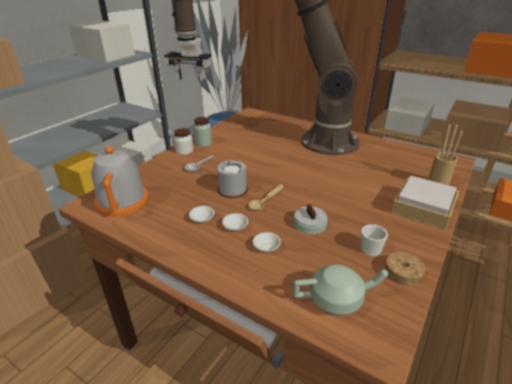

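View pics/top0.png

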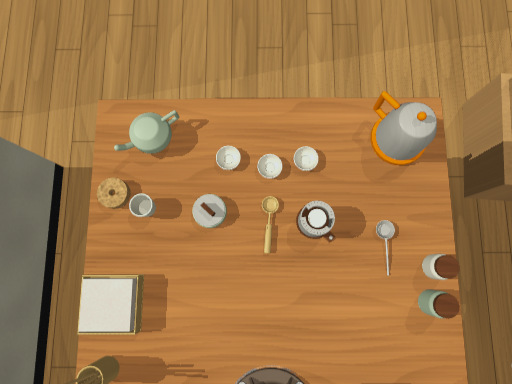

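The top view shows the cap with its dark bar on the lid rest at about (209,210), and the canister with its white plate at (317,218). I'll zoom in and get rough positions.

```bash
cat > h.py <<'E'
import numpy as np, cv2
from scipy.spatial.transform import Rotation as R
from bench import sensors, camera, camera_model
def ray(name,uv,z,pose=None):
    m=camera_model(name); K=m["camera_matrix"]
    if name=="wrist":
        p,q=pose; T=np.eye(4); T[:3,:3]=R.from_quat(q).as_matrix(); T[:3,3]=p; C=T@m["mount"]
    else: C=m["cam_to_world"]
    uv=np.atleast_2d(uv).astype(float)
    d=np.c_[(uv[:,0]-K[0,2])/K[0,0],(uv[:,1]-K[1,2])/K[1,1],np.ones(len(uv))]@C[:3,:3].T
    o=C[:3,3]; return o+d*((z-o[2])/d[:,2])[:,None]
E
python3 - <<'E'
from h import *
im=cv2.imread("pics/top0.png")
cv2.imwrite("pics/crop.png",cv2.resize(im[170:260,160:360],(800,360),interpolation=cv2.INTER_CUBIC))
print(ray("top",[[209,210]],0.045),ray("top",[[316,218]],0.09))
hsv=cv2.cvtColor(im,cv2.COLOR_BGR2HSV)
m=(hsv[...,2]<90).astype(np.uint8); m[:190]=0;m[230:]=0;m[:,:190]=0;m[:,228:]=0
n,l,s,c=cv2.connectedComponentsWithStats(m); 
for i in range(1,n): print(s[i],c[i])
E
```

```text
[[0.56216733 0.17529711 0.045     ]] [[ 0.53210652 -0.12895505  0.09      ]]
[212 212   3   4   8] [213.125 213.75 ]
```

View pics/crop.png

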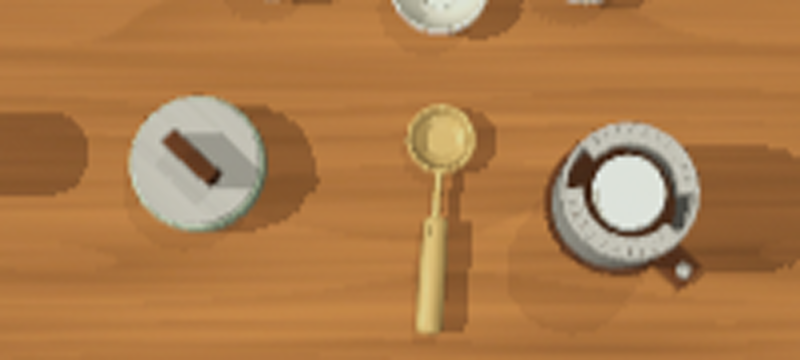

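Request:
move_arm(
  steps=[
    [0.02,-0.015,-0.03,0,0,0,1],
    [0.04,-0.029,-0.03,0,0,0,1],
    [0.04,-0.029,-0.02,0,0,0,1],
    [0.04,-0.029,0,0,0,0,1],
    [0.04,-0.029,0,0,0,0,1],
    [0.04,-0.029,0,0,0,0,1],
    [0.04,-0.029,0,0,0,0,1],
    [0.04,-0.029,0,0,0,0,1],
    [0.04,-0.029,0,0,0,0,1],
    [0.04,-0.029,0,0,0,0,1],
    [0.03,-0.022,0,0,0,0,1],
    [0.02,-0.015,0,0,0,0,1],
  ],
)

```text
clock: 1.3
ee_pos: [0.5022, -0.1646, 0.2801]
eef_rot: [0.987, 0.162, 0.0, -0.001]
contact_force: [-1.0, -0.8, 0.3]
gripper_width: 1.004
```

```bash
python3 - <<'E'
from h import *
o=sensors.get_obs(); print(o["ee_pos"],o["eef_rot"],o["joint_pos"],o["qvel"])
cv2.imwrite("pics/w1.png",camera("wrist")[:,:,::-1])
o=sensors.get_obs(); print(o["ee_pos"])
np.savez("w1.npz",p=o["ee_pos"],q=o["eef_rot"])
E
```

```text
[ 0.50219249 -0.16460668  0.28007932] [ 9.86813574e-01  1.61860140e-01  2.46721715e-05 -5.13986643e-04] [ 0.42534416  0.2404183  -0.2608735   1.67497482  0.06404787  1.23496936
 -1.09514445] [-0.34406269  0.12009147 -0.09554795 -0.14709838  0.07008182  0.04495687
 -0.47400374]
[ 0.50401697 -0.16117139  0.28000052]
```

View pics/w1.png

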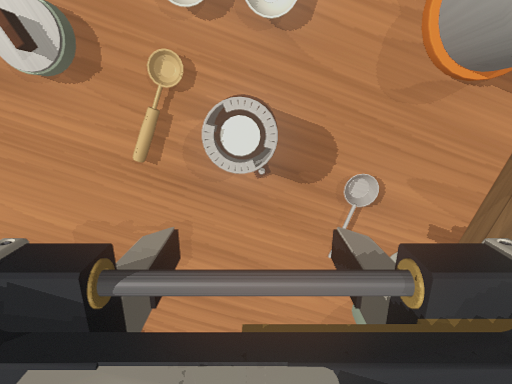

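The wrist view shows the canister rim centred at about (240,136), with slots at about (213,117) and (265,157). The arm was still settling, so I'll take it again and fit the rim.

```bash
python3 - <<'E'
from h import *
o=sensors.get_obs(); print(o["ee_pos"],abs(o["qvel"]).max())
im=camera("wrist")[:,:,::-1].copy(); cv2.imwrite("pics/w2.png",im)
np.savez("w2.npz",p=o["ee_pos"],q=o["eef_rot"])
cv2.imwrite("pics/w2c.png",cv2.resize(im[85:190,190:295],(630,630),interpolation=cv2.INTER_CUBIC))
E
```

```text
[ 0.50401697 -0.16117139  0.28000052] 0.09800038252916289
```

View pics/w2c.png

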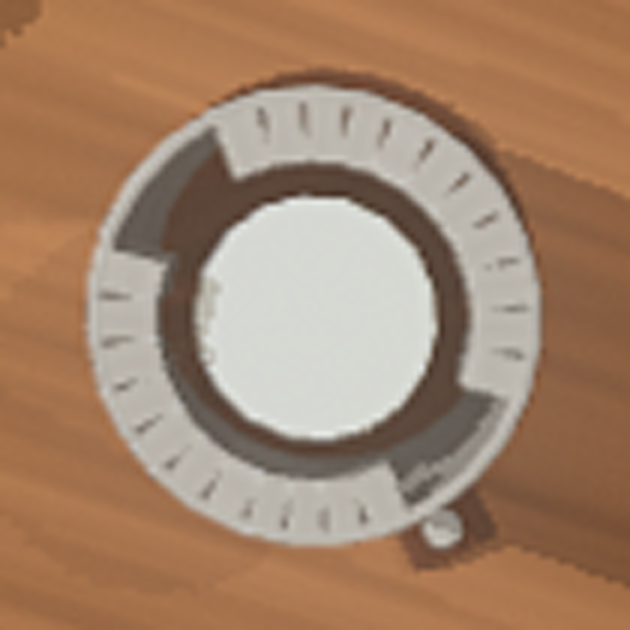

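```bash
cat >> h.py <<'E'
def rimfit(im,pose,roi,z,show=None):
    "grey collar outer contour -> points on plane z -> circle fit"
    x0,y0,x1,y1=roi; hsv=cv2.cvtColor(im,cv2.COLOR_BGR2HSV)
    m=np.zeros(im.shape[:2],np.uint8); m[y0:y1,x0:x1]=((hsv[...,1]<60)&(hsv[...,2]>130))[y0:y1,x0:x1]
    cs,_=cv2.findContours(m,cv2.RETR_EXTERNAL,cv2.CHAIN_APPROX_NONE); c=max(cs,key=len)
    h=cv2.convexHull(c)[:,0]; (ex,ey),ax,a=cv2.fitEllipse(h)
    t=np.linspace(0,2*np.pi,60); ca,sa=np.cos(np.radians(a)),np.sin(np.radians(a))
    e=np.c_[ex+ca*ax[0]/2*np.cos(t)-sa*ax[1]/2*np.sin(t),ey+sa*ax[0]/2*np.cos(t)+ca*ax[1]/2*np.sin(t)]
    P=ray("wrist",e,z,pose)[:,:2]; A=np.c_[2*P,np.ones(60)]; s=np.linalg.lstsq(A,(P**2).sum(1),rcond=None)[0]
    return s[:2],np.sqrt(s[2]+s[:2]@s[:2]),(ex,ey,ax,a)
E
python3 - <<'E'
from h import *
d=np.load("w2.npz"); pose=(d["p"],d["q"]); im=cv2.imread("pics/w2.png")
c,r,e=rimfit(im,pose,(190,85,295,190),0.09); print("rim",c,r,e)
f=lambda P:ray("wrist",np.array(P)/6.+[190-.4,85-.4],0.09,pose)[:,:2]
A=f([[235,180],[165,258]]); B=f([[462,388],[388,462]])
for S in(A,B): print(np.linalg.norm(S-c,axis=1),np.degrees(np.arctan2(*(S-c).T[::-1])),np.linalg.norm(S[0]-S[1]))
a=A.mean(0)-B.mean(0); print("slot dir",np.degrees(np.arctan2(a[1],a[0])), (A.mean(0)+B.mean(0))/2)
t=ray("wrist",np.array([[443,527]])/6.+[190-.4,85-.4],0.012,pose)[0,:2]-c; print("tab",np.linalg.norm(t),np.degrees(np.arctan2(-t[1],-t[0])))
print("plate",ray("wrist",np.array([[316,318]])/6.+[190-.4,85-.4],0.081,pose))
# top cross-check
print("top",ray("top",[[160+629/4,170+193/4]],.09), ray("top",[[160+629/4,170+193/4]],.081))
E
```

```text
rim [ 0.53284859 -0.13352404] 0.04874183997583968 (242.52871704101562, 138.4204559326172, (74.49502563476562, 80.7603759765625), 153.9594268798828)
[0.03518447 0.03518796] [47.20656998 83.09801909] 0.02168286621380756
[0.03260002 0.03130278] [ -92.20519392 -133.18145748] 0.02239981899369315
slot dir 66.37491475627765 [ 0.53421263 -0.13218653]
tab 0.06655581241735577 44.517664829225446
plate [[ 0.53445655 -0.13208981  0.081     ]]
top [[ 0.53139389 -0.13239493  0.09      ]] [[ 0.5324241  -0.13361227  0.081     ]]
```

Request:
move_arm(
  steps=[
    [0.01,-0.02,0,0,0,0,1],
    [0.015,-0.035,0,0,0,0,1],
    [0.015,-0.035,0.005,0,0,0,1],
    [0.015,-0.035,0.005,0,0,0,1],
    [0.015,-0.04,0.005,0,0,0,1],
    [0.015,-0.04,0.005,0,0,0,1],
    [0.015,-0.04,0.005,0,0,0,1],
    [0.015,-0.032,0.005,0,0,-0.13,1],
    [0,0,0,0,0,-0.13,1],
    [0,0,0,0,0,-0.13,1],
    [0,0,0,0,0,-0.13,1],
    [0,0,0,0,0,0,1],
  ],
)

```text
clock: 2.6
ee_pos: [0.5224, 0.1301, 0.2499]
eef_rot: [0.913, 0.409, -0.001, 0.0]
contact_force: [0.3, -0.1, -0.8]
gripper_width: 0.999
```

```bash
cat > snap.py <<'E'
from h import *
import sys
n=sys.argv[1]
camera("wrist")
o=sensors.get_obs(); print(o["clock"],o["ee_pos"],o["eef_rot"],abs(o["qvel"]).max(),"F",o["contact_force"].round(1),"T",o["torque"].round(2),"g",o["gripper_width"],"j",o["joint_pos"].round(2), "yaw",2*np.arctan2(o["eef_rot"][1],o["eef_rot"][0]))
im=camera("wrist")[:,:,::-1].copy(); cv2.imwrite(f"pics/{n}.png",im)
np.savez(n+".npz",p=o["ee_pos"],q=o["eef_rot"])
E
python3 snap.py w3
```

```text
2.65 [0.52238993 0.13019182 0.24999799] [ 9.13516260e-01  4.06801994e-01 -4.18832131e-04  7.35865598e-05] 0.047221365972191225 F [-0.7  0.4 -0.7] T [-0.03 -0.09 -0.03] g 0.9999376682322646 j [ 0.05  0.31 -0.51  1.69  0.16  1.19 -1.23] yaw 0.8379011939977085
```

View pics/w3.png

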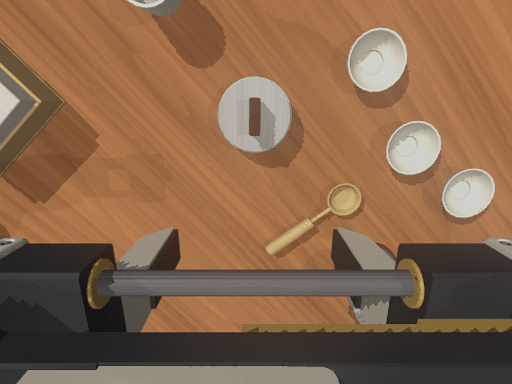

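The cap's disc is centred at about (255,116), and the bar stands nearly upright at (255,117), so the tool is almost aligned. I'll fit both.

```bash
python3 - <<'E'
from h import *
d=np.load("w3.npz"); pose=(d["p"],d["q"]); im=cv2.imread("pics/w3.png")
print("flange",rimfit(im,pose,(210,68,300,160),0.032))
hsv=cv2.cvtColor(im,cv2.COLOR_BGR2HSV); m=np.zeros(im.shape[:2],np.uint8)
m[90:142,238:272]=((hsv[...,1]>70))[90:142,238:272]
n,l,s,c=cv2.connectedComponentsWithStats(m); print(s,c)
i=1+s[1:,4].argmax(); q=cv2.minAreaRect(np.argwhere(l==i)[:,::-1].astype(np.float32)); print(q)
bx=cv2.boxPoints(q); print(bx); P=ray("wrist",bx,0.058,pose); print(P)
cv2.imwrite("pics/w3c.png",cv2.resize(im[70:160,210:300],(630,630),interpolation=cv2.INTER_CUBIC))
E
```

```text
flange (array([0.56438843, 0.17976986]), np.float64(0.04865965988749441), (254.31446838378906, 113.97256469726562, (73.5730972290039, 75.93736267089844), 1.597974181175232))
[[     0      0    512    384 196220]
 [   249     98     11     38    388]] [[255.50256345 191.6480583 ]
 [254.20360825 116.62371134]]
((254.0, 116.5), (37.0, 10.0), 90.0)
[[249.  98.]
 [259.  98.]
 [259. 135.]
 [249. 135.]]
[[0.57402692 0.20005349 0.058     ]
 [0.58308652 0.19190863 0.058     ]
 [0.55351546 0.15875857 0.058     ]
 [0.54411653 0.1672095  0.058     ]]
```

View pics/w3c.png

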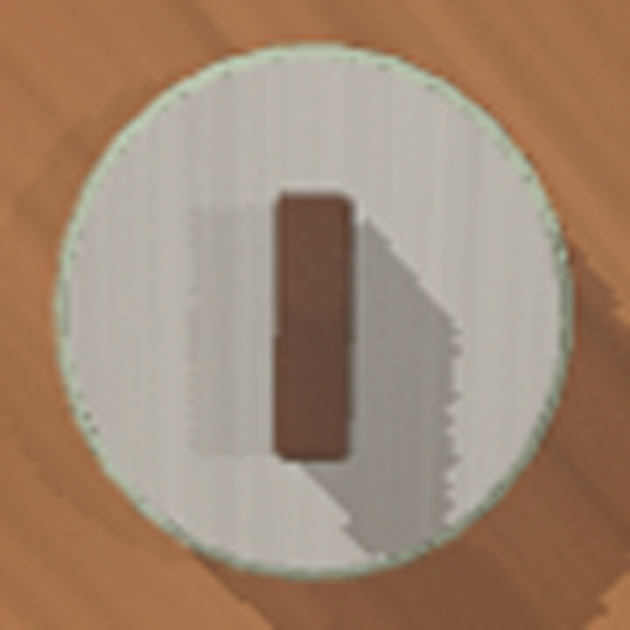

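Request:
move_arm(
  steps=[
    [0.0215,-0.001,0.02,0,0,0.01,1],
    [0.0215,-0.001,0.02,0,0,0,1],
    [0.0215,0,0.02,0,0,0,1],
    [0,0,0.03,0,0,0,1],
    [0,0,0.03,0,0,0,1],
    [0,0,0.03,0,0,0,1],
    [0,0,0.025,0,0,0,1],
    [0,0,0.01,0,0,0,1],
    [0,0,0,0,0,0,1],
    [0,0,0,0,0,0,1],
  ],
)

```text
clock: 3.7
ee_pos: [0.5649, 0.1806, 0.0663]
eef_rot: [0.915, 0.403, 0.001, 0.0]
contact_force: [0.1, -1.6, 1.3]
gripper_width: 0.999
```

```bash
python3 snap.py w4
```

```text
3.75 [0.56519834 0.18075825 0.06674286] [9.14954133e-01 4.03556498e-01 1.03796861e-03 1.03660084e-04] 0.005577833773369579 F [0.1 0.1 0.3] T [ 0.   -0.02  0.01] g 0.9994724302119514 j [-0.09  0.57 -0.45  1.78  0.32  0.86 -1.43] yaw 0.830801689175771
```

View pics/w4.png

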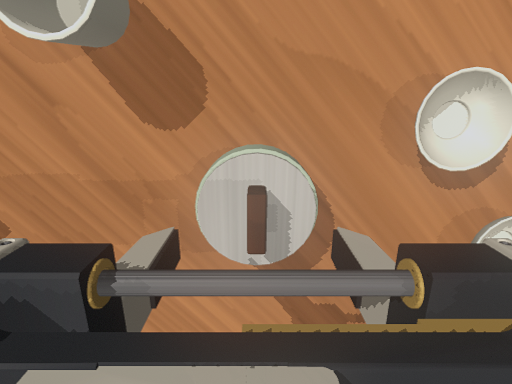

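```bash
python3 - <<'E'
from h import *
d=np.load("w4.npz"); pose=(d["p"],d["q"]); im=cv2.imread("pics/w4.png")
cv2.imwrite("pics/w4c.png",cv2.resize(im[175:265,215:305],(630,630),interpolation=cv2.INTER_CUBIC))
print(ray("wrist",[[248,195],[267,195],[267,254],[248,254]],.058,pose))
E
```

```text
[[0.57493822 0.19996303 0.058     ]
 [0.58453076 0.19120536 0.058     ]
 [0.55451558 0.15748765 0.058     ]
 [0.54428089 0.16683937 0.058     ]]
```

View pics/w4c.png

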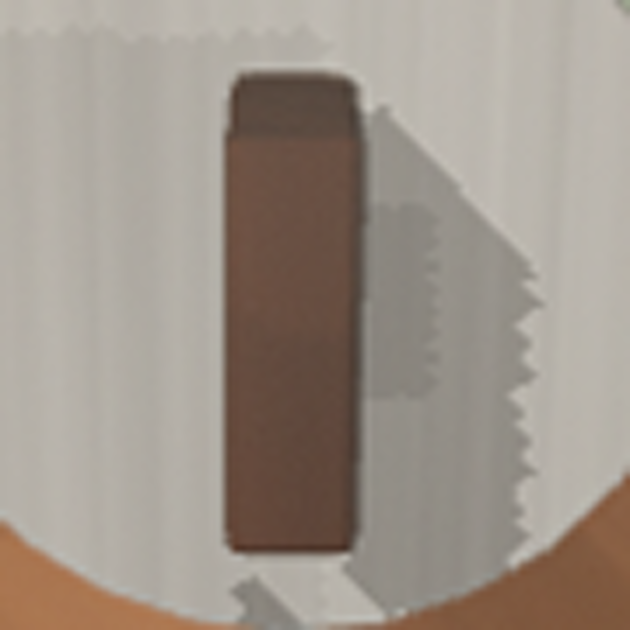

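Request:
move_arm(
  steps=[
    [-0.0015,0.0005,0.012,0,0,0,1],
    [0,0,0.012,0,0,0,1],
    [0,0,0.007,0,0,0,1],
    [0,0,0,0,0,0,1],
    [0,0,0,0,0,0,1],
  ],
)

```text
clock: 4.3
ee_pos: [0.5635, 0.179, 0.034]
eef_rot: [0.915, 0.404, -0.0, -0.0]
contact_force: [0.2, -0.1, -0.0]
gripper_width: 0.997
```

Request:
move_arm(
  steps=[
    [0,0,0,0,0,0,0],
    [0,0,0,0,0,0,0],
    [0,0,0,0,0,0,0],
    [0,0,0,0,0,0,0],
    [0,0,0,0,0,0,0],
    [0,0,0,0,0,0,0],
    [0,0,0,0,0,0,0],
    [0,0,0,0,0,0,0],
    [0,0,0,0,0,0,0],
    [0,0,0,0,0,0,0],
  ],
  squeeze=25,
)

```text
clock: 5.3
ee_pos: [0.5636, 0.1789, 0.0343]
eef_rot: [0.915, 0.404, -0.0, -0.0]
contact_force: [0.2, 0.4, -0.3]
gripper_width: 0.178
```

Request:
move_arm(
  steps=[
    [0,0,0,0,0,0,0],
    [0,0,0,0,0,0,0],
    [0,0,0,0,0,0,0],
    [0,0,-0.005,0,0,0,0],
    [0,0,-0.01,0,0,0,0],
    [0,0,-0.02,0,0,0,0],
    [0,0,-0.03,0,0,0,0],
    [0,0,-0.03,0,0,0,0],
    [0,0,-0.03,0,0,0,0],
    [0,0,-0.02,0,0,0,0],
    [0,0,0,0,0,0,0],
    [0,0,0,0,0,0,0],
  ],
)

```text
clock: 6.5
ee_pos: [0.5636, 0.1788, 0.1796]
eef_rot: [0.915, 0.404, 0.0, 0.0]
contact_force: [0.1, 0.1, -2.2]
gripper_width: 0.141
```

```bash
python3 snap.py w5
```

```text
6.55 [0.56308654 0.17856903 0.17872639] [ 9.14760109e-01  4.03997121e-01 -5.11120307e-04  9.02323980e-05] 0.016160149174826763 F [ 0.1 -0.6 -2. ] T [-0.05  0.    0.04] g 0.14151119291129874 j [-0.05  0.45 -0.5   1.66  0.24  1.09 -1.35] yaw 0.8317645881019057
```

View pics/w5.png

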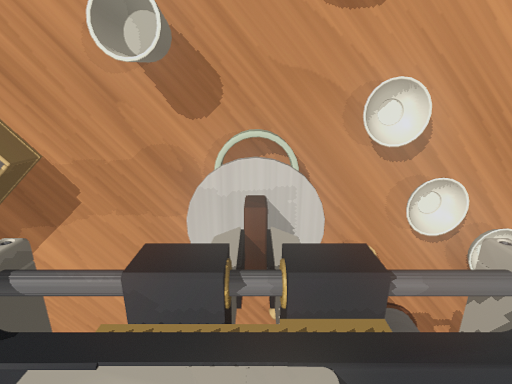

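The cap is held and the lid rest is empty. The flange's upper edge shows at about (255,157), with its sides at x=187 and x=324. I'll fit that arc to get the cap's centre in the tool frame.

```bash
python3 - <<'E'
from h import *
d=np.load("w5.npz"); p,q=d["p"],d["q"]; im=cv2.imread("pics/w5.png")
hsv=cv2.cvtColor(im,cv2.COLOR_BGR2HSV); m=((hsv[...,1]<38)&(hsv[...,2]>90)).astype(np.uint8)
pts=[]
for row in range(175,238,3):
    r=np.where(m[row,150:256])[0]; l=np.where(m[row,256:370])[0]
    # outermost pixels contiguous to the disc
    c=row; x=225
    while m[row,x]: x-=1
    y=285
    while m[row,y]: y+=1
    pts+= [[x+.5,row],[y-.5,row]]
for col in range(225,245,3):
    y=200
    while m[y,col]: y-=1
    pts.append([col,y+.5])
pts=np.array(pts,float); 
P=ray("wrist",pts,p[2]-.0023,(p,q)); L=R.from_quat(q).inv().apply(P-p)[:,:2]
from scipy.optimize import least_squares
s=least_squares(lambda v:np.hypot(*(L-v[:2]).T)-v[2],[0,0,.047],loss="soft_l1",f_scale=.0005); print(s.x, np.abs(s.fun).max())
s=least_squares(lambda v:np.hypot(*(L-v[:2]).T)-.047,[0,0],loss="soft_l1",f_scale=.0005); print(s.x, s.fun.round(4))
print(R.from_quat(q).as_matrix()@[0,0,1])
E
```

```text
[ 0.00132155 -0.00080552  0.04663743] 0.0006021963736019889
[ 0.00077904 -0.00080993] [ 0.0001  0.0003  0.     -0.0002 -0.0004 -0.0001 -0.0001 -0.0004  0.0003
  0.     -0.0002  0.     -0.0001 -0.0004 -0.0004 -0.0007 -0.0006 -0.0003
 -0.     -0.0003 -0.     -0.0003 -0.0005 -0.0002 -0.0003 -0.0006 -0.0006
 -0.0002 -0.0001 -0.0004 -0.0002  0.0002 -0.0002 -0.0005 -0.0007 -0.0004
 -0.0005 -0.0002 -0.0002  0.0002 -0.0004 -0.0001  0.0002  0.0001  0.
  0.0007  0.0008  0.0003  0.0006]
[-8.62197678e-04 -5.78064261e-04 -9.99999461e-01]
```

Request:
move_arm(
  steps=[
    [-0.015,0.01,0,0,0,0,0],
    [-0.03,0.019,0,0,0,0,0],
    [-0.035,0.022,0,0,0,0,0],
    [-0.035,0.022,0,0,0,0,0],
    [-0.035,0.022,0,0,0,0,0],
    [-0.035,0.022,0,0,0,0,0],
    [-0.035,0.022,0,0,0,0,0],
    [-0.035,0.022,0,0,0,0,0],
    [-0.035,0.022,0,0,0,0,0],
    [-0.03,0.019,0,0,0,0,0],
    [-0.025,0.018,0,0,0,0,0],
  ],
)

```text
clock: 7.7
ee_pos: [0.4921, -0.2264, 0.178]
eef_rot: [0.915, 0.403, -0.001, -0.001]
contact_force: [0.9, -0.4, -2.4]
gripper_width: 0.143
```

Request:
move_arm(
  steps=[
    [0,0,0,0,0,-0.11,0],
    [0,0,0,0,0,-0.11,0],
    [0,0,0,0,0,-0.107,0],
    [0,0,0,0,0,0,0],
    [0,0,0,0,0,0,0],
  ],
)

```text
clock: 8.2
ee_pos: [0.4933, -0.2241, 0.1785]
eef_rot: [0.838, 0.546, -0.0, -0.001]
contact_force: [0.3, -0.2, -1.7]
gripper_width: 0.142
```

```bash
python3 snap.py w6
```

```text
8.25 [ 0.49346606 -0.22412615  0.17869952] [ 8.37596412e-01  5.46289209e-01 -3.06279658e-04 -5.06492187e-04] 0.006106211521737459 F [ 0.5  0.4 -1.4] T [-0.04 -0.07 -0.  ] g 0.1441820663846476 j [ 0.68  0.37 -0.47  1.78  0.19  1.04 -0.27] yaw 1.1558552691342845
```

View pics/w6.png

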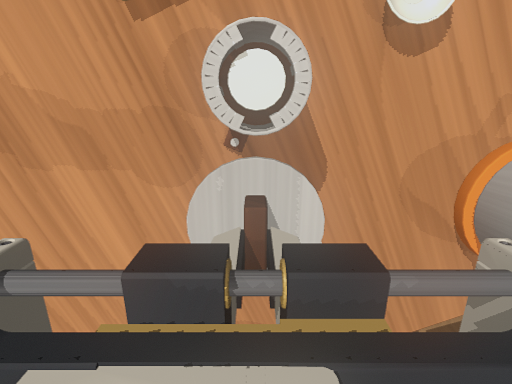

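The canister rim is centred at about (257,75), with its slots at the top (257,30) and bottom (258,120), nearly on the tool's x axis. Next I'll zoom in and measure.

```bash
python3 - <<'E'
from h import *
im=cv2.imread("pics/w6.png"); d=np.load("w6.npz"); pose=(d["p"],d["q"])
cv2.imwrite("pics/w6c.png",cv2.resize(im[12:142,192:322],(780,780),interpolation=cv2.INTER_CUBIC))
print(rimfit(im,pose,(195,10,320,136),0.09))
E
```

```text
(array([ 0.53410971, -0.13177507]), np.float64(0.047679543790634146), (256.2620849609375, 75.58943176269531, (110.38397216796875, 118.7867431640625), 179.9368133544922))
```

View pics/w6c.png

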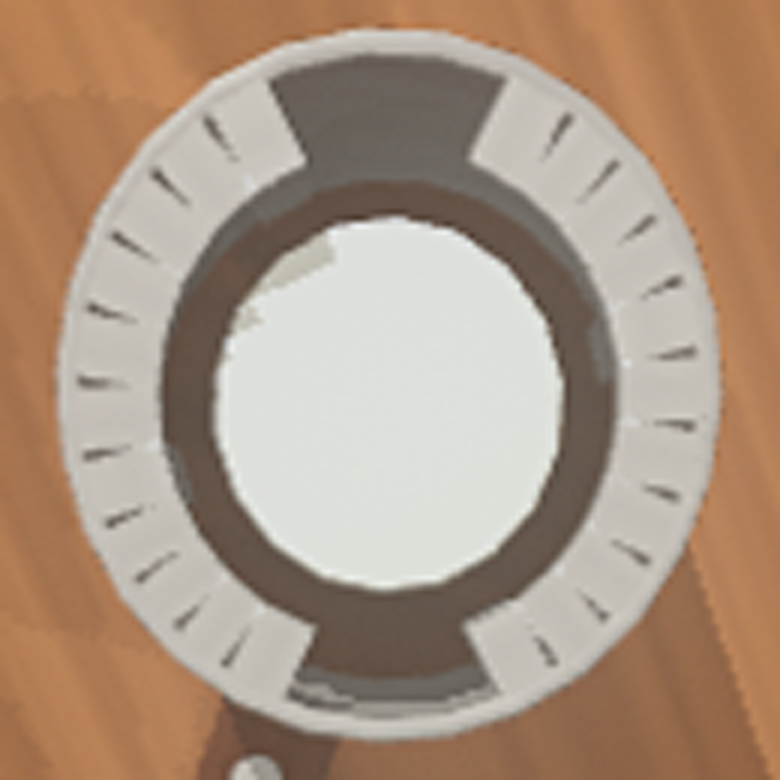

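```bash
python3 - <<'E'
from h import *
d=np.load("w6.npz"); p,q=d["p"],d["q"]
f=lambda P:R.from_quat(q).inv().apply(ray("wrist",np.array(P)/6.+[192-.4,12-.4],0.09,(p,q))-p)[:,:2]
A=f([[305,160],[470,160]]);B=f([[315,628],[463,625]]);C=f([[272,82],[510,78]])
a=A.mean(0);b=B.mean(0)
c2=R.from_quat(q).inv().apply(np.array([.53411,-.13178,.09])-p)[:2]
print(A,B,C,a,b,"centre",(a+b)/2,"rimfit",c2,"len",np.linalg.norm(a-b),"dir in tool",np.arctan2(*(a-b)[::-1]))
print(np.linalg.norm(A[0]-A[1]),np.linalg.norm(B[0]-B[1]))
E
```

```text
[[ 0.13246096 -0.0114825 ]
 [ 0.13247044  0.01139872]] [[ 0.06969413 -0.0107739 ]
 [ 0.07014173  0.01133244]] [[ 0.1420539  -0.01588495]
 [ 0.14255211  0.01671782]] [ 1.32465702e-01 -4.18890205e-05] [0.06991793 0.00027927] centre [0.10119182 0.00011869] rimfit [1.00891127e-01 7.17875980e-05] len 0.06254859386165322 dir in tool -0.005134556881560384
0.022881214766752075 0.022110878491853437
```

Request:
move_arm(
  steps=[
    [0.02,0.0005,0,0,0,0,0],
    [0.03,0.0005,0,0,0,0,0],
    [0.03,0,0,0,0,0,0],
    [0.02,0,0,0,0,0,0],
    [0,0,0.015,0,0,0,0],
    [0,0,0.02,0,0,0,0],
    [0,0,0.015,0,0,0,0],
    [0,0,0,0,0,0,0],
    [0,0,0,0,0,0,0],
    [0,0,0,0,0,0,0],
  ],
)

```text
clock: 9.3
ee_pos: [0.5355, -0.133, 0.1303]
eef_rot: [0.837, 0.547, 0.0, 0.0]
contact_force: [-0.9, 0.5, -2.1]
gripper_width: 0.147
```

```bash
python3 snap.py w7; python3 - <<'E'
from h import *
im=camera("scene")[:,:,::-1]; cv2.imwrite("pics/s7.png",cv2.resize(im[100:230,180:310],(780,780),interpolation=cv2.INTER_CUBIC))
d6,d7=np.load("w6.npz"),np.load("w7.npz"); t=d6["p"]+R.from_quat(d6["q"]).apply([.100,.0009,0]); print("target xy",t, "resid tool",R.from_quat(d7["q"]).inv().apply(t-d7["p"]))
E
```

```text
9.35 [ 0.53549392 -0.13308588  0.13033139] [8.36926958e-01 5.47313998e-01 5.51069367e-04 5.92410189e-04] 0.003967996637738094 F [ 0.5  0.6 -1.5] T [-0.08 -0.07  0.04] g 0.1420783576838744 j [ 0.5   0.44 -0.48  1.82  0.25  0.94 -0.5 ] yaw 1.1583034196622681
target xy [ 0.53460328 -0.13297497  0.17870248] resid tool [-0.00024219 -0.00078326 -0.04837247]
```

View pics/s7.png

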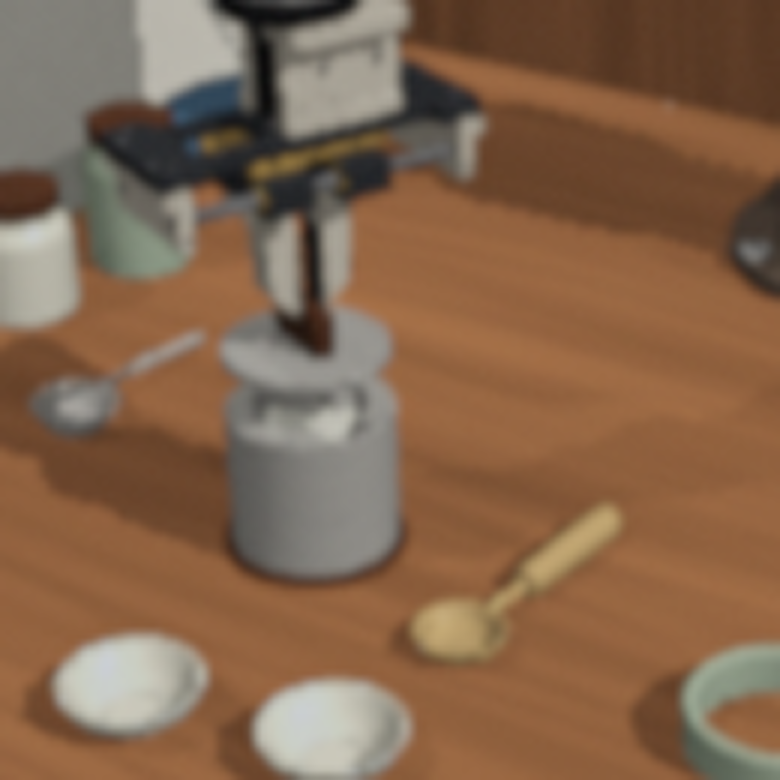

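View pics/w7.png

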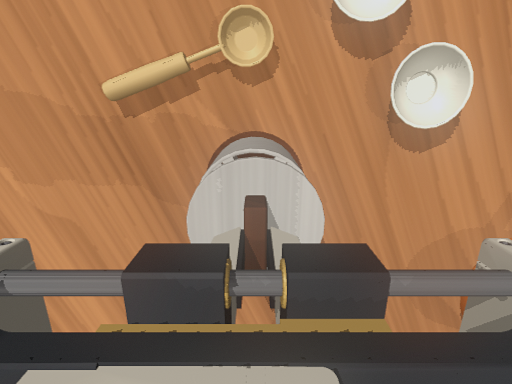

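The cap is level and centred over the canister. I'll lower it slowly and watch the force.

Request:
move_arm(
  steps=[
    [0,-0.0007,0.004,0,0,0,0],
    [0,0,0.004,0,0,0,0],
    [0,0,0.004,0,0,0,0],
    [0,0,0.003,0,0,0,0],
    [0,0,0,0,0,0,0],
    [0,0,0,0,0,0,0],
  ],
)

```text
clock: 10.05
ee_pos: [0.5341, -0.1327, 0.1142]
eef_rot: [0.837, 0.548, -0.0, -0.0]
contact_force: [0.5, -0.1, -1.6]
gripper_width: 0.144
```

Request:
move_arm(
  steps=[
    [0,0,0.002,0,0,0,0],
    [0,0,0.002,0,0,0,0],
    [0,0,0.002,0,0,0,0],
    [0,0,0,0,0,0,0],
  ],
)

```text
clock: 10.45
ee_pos: [0.5344, -0.1328, 0.1084]
eef_rot: [0.837, 0.547, 0.0, 0.0]
contact_force: [1.3, -0.2, 0.6]
gripper_width: 0.142
```

The force at this depth fits the spring rather than the collar, so the lugs are through the slots. I'll press on.

Request:
move_arm(
  steps=[
    [0,0,0.002,0,0,0,0],
    [0,0,0.002,0,0,0,0],
    [0,0,0.002,0,0,0,0],
    [0,0,0.001,0,0,0,0],
    [0,0,0,0,0,0,0],
  ],
)

```text
clock: 10.95
ee_pos: [0.5344, -0.1328, 0.1014]
eef_rot: [0.837, 0.547, 0.0, 0.0]
contact_force: [0.8, -0.4, 5.5]
gripper_width: 0.143
```

Request:
move_arm(
  steps=[
    [0,0,0.001,0,0,0,0],
    [0,0,0.0005,0,0,0,0],
    [0,0,0,0,0,0,0],
  ],
)

```text
clock: 11.25
ee_pos: [0.5344, -0.1328, 0.1001]
eef_rot: [0.837, 0.547, 0.0, 0.0]
contact_force: [-1.3, -0.1, 5.5]
gripper_width: 0.145
```

```bash
python3 snap.py w8
```

```text
11.3 [ 0.53444759 -0.13280777  0.10012523] [8.36826573e-01 5.47467975e-01 2.02314649e-04 2.47432040e-04] 0.0022844724324175936 F [-0.4 -1.2  5.6] T [-0.07 -0.07 -0.  ] g 0.1421952498263784 j [ 0.49  0.47 -0.47  1.85  0.27  0.88 -0.52] yaw 1.158671040351147
```

Request:
move_arm(
  steps=[
    [0,0,0.0007,0,0,0,0],
    [0,0,0,0,0,0,0],
    [0,0,0,0,0,0,0],
  ],
)

```text
clock: 11.65
ee_pos: [0.5345, -0.1328, 0.0995]
eef_rot: [0.837, 0.547, 0.0, 0.0]
contact_force: [0.1, -0.0, 5.0]
gripper_width: 0.14
```

```bash
python3 snap.py w9
```

```text
11.7 [ 0.53445757 -0.13277898  0.09945631] [8.36807656e-01 5.47496892e-01 2.00764973e-04 2.43119711e-04] 0.0014075005657303242 F [-0.9 -0.6  5.4] T [-0.04  0.   -0.04] g 0.14108049428113392 j [ 0.49  0.48 -0.47  1.85  0.27  0.88 -0.52] yaw 1.1587401504404118
```

Request:
move_arm(
  steps=[
    [0,0,0.0005,0,0,0,0],
    [0,0,0.0005,0,0,0,0],
    [0,0,0,0,0,0,0],
    [0,0,0,0,0,0,0],
  ],
)

```text
clock: 12.15
ee_pos: [0.5345, -0.1328, 0.0985]
eef_rot: [0.837, 0.547, 0.0, 0.0]
contact_force: [-1.0, 0.0, 5.7]
gripper_width: 0.142
```

```bash
python3 snap.py w10; python3 - <<'E'
from h import *
a=cv2.imread("pics/w7.png")[130:320,170:340];b=cv2.imread("pics/w10.png")[130:320,170:340]
cv2.imwrite("pics/cmp.png",cv2.resize(np.hstack([a,b]),(800,447),interpolation=cv2.INTER_CUBIC))
im=camera("scene")[:,:,::-1]; cv2.imwrite("pics/s10.png",cv2.resize(im[130:200,200:270],(700,700),interpolation=cv2.INTER_CUBIC))
for _ in range(1): print(sensors.get_obs()["contact_force"])
E
```

```text
12.2 [ 0.53443799 -0.13280568  0.09848398] [8.36832273e-01 5.47459271e-01 1.85491710e-04 2.42581644e-04] 0.0012785454244838242 F [-0.8  0.4  6.8] T [-0.08  0.09 -0.01] g 0.13927972714641845 j [ 0.49  0.48 -0.47  1.85  0.27  0.87 -0.52] yaw 1.1586502307909115
[-1.17751012  0.28757408  6.55026677]
```

View pics/cmp.png

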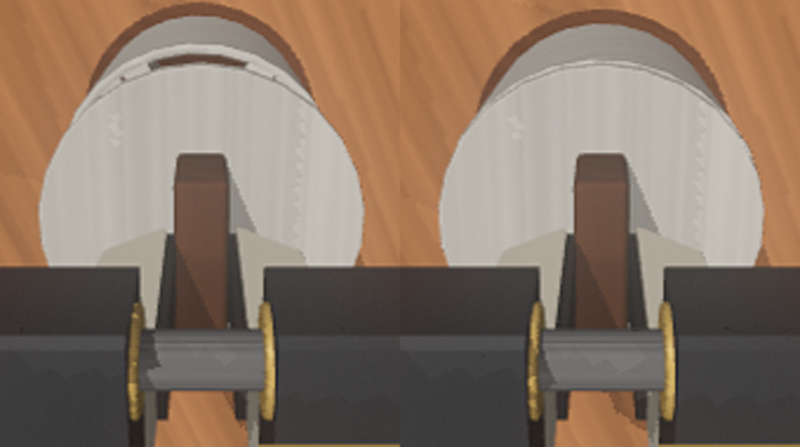

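View pics/s10.png

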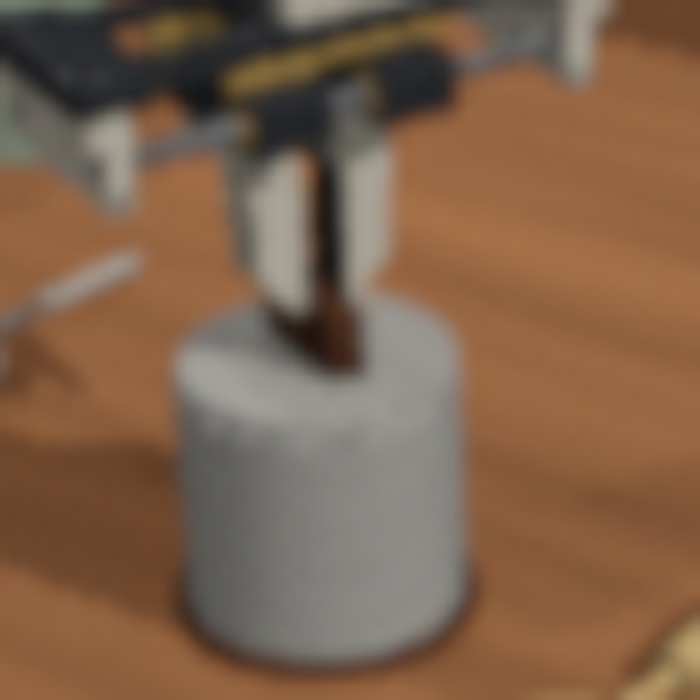

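The flange is almost on the collar with about 8.4 N net and no slip in the grip. I'll turn clockwise, which is positive about tool z.

Request:
move_arm(
  steps=[
    [0,0,0,0,0,0.05,0],
    [0,0,0,0,0,0.05,0],
    [0,0,0,0,0,0.05,0],
    [0,0,0,0,0,0.05,0],
    [0,0,0,0,0,0,0],
  ],
)

```text
clock: 12.8
ee_pos: [0.5346, -0.1327, 0.0985]
eef_rot: [0.888, 0.46, 0.0, 0.0]
contact_force: [0.1, -0.1, 6.6]
gripper_width: 0.144
```

```bash
python3 snap.py w11
```

```text
12.85 [ 0.53458754 -0.13269335  0.09857907] [8.87355638e-01 4.61085419e-01 3.32382975e-04 3.11845344e-04] 0.011560899555968562 F [-0.2  0.6  7.1] T [-0.04 -0.    0.06] g 0.14105615183349862 j [ 0.45  0.47 -0.42  1.86  0.24  0.87 -0.69] yaw 0.9584361415888246
```

Turning freely: yaw fell by 0.2 with almost no torque. Continuing.

Request:
move_arm(
  steps=[
    [0,0,0,0,0,0.06,0],
    [0,0,0,0,0,0.06,0],
    [0,0,0,0,0,0.06,0],
    [0,0,0,0,0,0.06,0],
    [0,0,0,0,0,0.06,0],
    [0,0,0,0,0,0.06,0],
    [0,0,0,0,0,0.06,0],
    [0,0,0,0,0,0.06,0],
    [0,0,0,0,0,0.06,0],
    [0,0,0,0,0,0.06,0],
    [0,0,0,0,0,0,0],
  ],
)

```text
clock: 14.0
ee_pos: [0.5346, -0.1327, 0.0986]
eef_rot: [0.984, 0.177, 0.0, 0.0]
contact_force: [-0.8, -0.4, 7.0]
gripper_width: 0.147
```

```bash
python3 snap.py w12
```

```text
14.05 [ 0.53466087 -0.13268571  0.09858952] [9.83990041e-01 1.78222707e-01 4.71818533e-04 2.08246640e-04] 0.0145753327277199 F [-0.5  0.1  5.9] T [-0.01  0.06  0.08] g 0.14371718653523707 j [ 0.34  0.45 -0.27  1.86  0.15  0.85 -1.21] yaw 0.3583599365189613
```

Request:
move_arm(
  steps=[
    [0,0,0,0,0,0.03,0],
    [0,0,0,0,0,0.03,0],
    [0,0,0,0,0,0.03,0],
    [0,0,0,0,0,0.03,0],
    [0,0,0,0,0,0.03,0],
    [0,0,0,0,0,0,0],
  ],
)

```text
clock: 14.7
ee_pos: [0.5346, -0.1327, 0.0986]
eef_rot: [0.995, 0.104, 0.0, 0.0]
contact_force: [0.5, 0.1, 6.7]
gripper_width: 0.145
```

```bash
python3 snap.py w13
```

```text
14.75 [ 0.53465446 -0.13268404  0.0985851 ] [9.94564226e-01 1.04123673e-01 4.92629237e-04 1.37846256e-04] 0.006052385588253917 F [0.  0.1 6.7] T [0.03 0.06 0.03] g 0.14390146368870502 j [ 0.32  0.44 -0.23  1.87  0.13  0.84 -1.34] yaw 0.20862551461851328
```

Request:
move_arm(
  steps=[
    [0,0,0,0,0,0.02,0],
    [0,0,0,0,0,0.02,0],
    [0,0,0,0,0,0.015,0],
    [0,0,0,0,0,0,0],
  ],
)

```text
clock: 15.2
ee_pos: [0.5346, -0.1326, 0.0986]
eef_rot: [0.997, 0.077, 0.0, 0.0]
contact_force: [0.1, -0.2, 6.2]
gripper_width: 0.144
```

```bash
python3 snap.py w14
```

```text
15.25 [ 0.53466379 -0.13256287  0.09859638] [9.97033499e-01 7.69671499e-02 5.03830223e-04 8.19125628e-05] 0.0038335280293264797 F [-0.1 -0.   6. ] T [0.15 0.07 0.11] g 0.14379454450595475 j [ 0.31  0.44 -0.22  1.87  0.12  0.84 -1.39] yaw 0.15408670945747374
```

Request:
move_arm(
  steps=[
    [0,0,0,0,0,0.015,0],
    [0,0,0,0,0,0.015,0],
    [0,0,0,0,0,0,0],
  ],
)

```text
clock: 15.6
ee_pos: [0.5347, -0.1325, 0.0986]
eef_rot: [0.998, 0.062, 0.0, 0.0]
contact_force: [0.5, 0.9, 6.6]
gripper_width: 0.146
```

```bash
python3 snap.py w15
```

```text
15.65 [ 0.53464763 -0.13248119  0.09855701] [9.98064506e-01 6.21853090e-02 4.75070744e-04 5.84730679e-05] 0.002614480756910102 F [ 0.2 -0.4  7.1] T [0.11 0.03 0.31] g 0.14434912264485233 j [ 0.3   0.44 -0.21  1.87  0.12  0.84 -1.41] yaw 0.12445092915840032
```

Request:
move_arm(
  steps=[
    [0,0,0,0,0,0.015,0],
    [0,0,0,0,0,0,0],
  ],
)

```text
clock: 15.9
ee_pos: [0.5346, -0.1325, 0.0985]
eef_rot: [0.999, 0.055, 0.0, 0.0]
contact_force: [-0.7, 0.1, 6.6]
gripper_width: 0.141
```

```bash
python3 snap.py w16
```

```text
15.95 [ 0.53467045 -0.13242972  0.09856377] [9.98497142e-01 5.48016389e-02 4.85686519e-04 4.55556562e-05] 0.0031966805901215223 F [-0.4  0.6  6.5] T [0.19 0.06 0.38] g 0.14098056132886447 j [ 0.3   0.44 -0.21  1.87  0.12  0.84 -1.43] yaw 0.10965822566212133
```

View pics/w16.png

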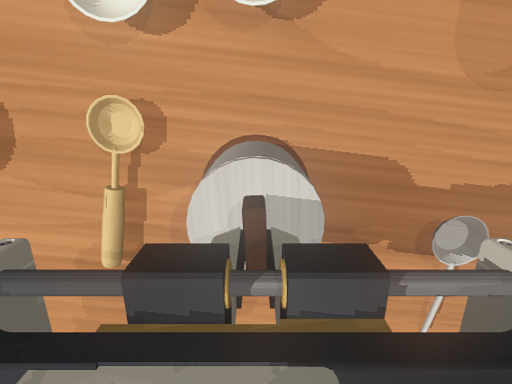

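The bar now lags the jaws slightly and the torque is up to 0.38 N m, so the lugs are on the stop. I'll ease the twist a little and let the spring raise the cap with my hold before opening, since the fingertips sit only 2 mm above the flange.

Request:
move_arm(
  steps=[
    [0,0,0,0,0,-0.015,0],
    [0,0,-0.001,0,0,0,0],
    [0,0,-0.001,0,0,0,0],
    [0,0,-0.001,0,0,0,0],
    [0,0,-0.001,0,0,0,0],
    [0,0,0,0,0,0,0],
  ],
)

```text
clock: 16.6
ee_pos: [0.5345, -0.1325, 0.1023]
eef_rot: [0.998, 0.062, 0.0, -0.0]
contact_force: [3.1, 1.7, 2.5]
gripper_width: 0.146
```

```bash
python3 snap.py w17
```

```text
16.65 [ 0.5344123  -0.13253474  0.10231407] [ 9.98080973e-01  6.19218222e-02  2.38727623e-04 -4.57082138e-05] 0.002146301044282653 F [2.5 1.9 1.8] T [ 0.38 -0.55  0.31] g 0.13813116921461555 j [ 0.3   0.44 -0.21  1.87  0.12  0.85 -1.41] yaw 0.12392292737259916
```

Request:
move_arm(
  steps=[
    [0,0,0,0,0,0,0.3],
    [0,0,-0.001,0,0,0,0.3],
    [0,0,-0.001,0,0,0,0.5],
    [0,0,0,0,0,0,0.5],
    [0,0,0,0,0,0,0.5],
  ],
)

```text
clock: 17.2
ee_pos: [0.534, -0.1329, 0.1041]
eef_rot: [0.998, 0.062, -0.0, 0.0]
contact_force: [-0.8, 0.7, -1.1]
gripper_width: 0.485
```

```bash
python3 snap.py w18
```

```text
17.25 [ 0.53397664 -0.1328501   0.10405544] [ 9.98092932e-01  6.17290380e-02 -1.57490838e-04  3.08897453e-05] 0.002858116284243471 F [-1.1  0.3 -0.4] T [-0.02  0.02  0.04] g 0.4941394602244149 j [ 0.3   0.44 -0.21  1.86  0.12  0.86 -1.41] yaw 0.12353661800646783
```

View pics/w18.png

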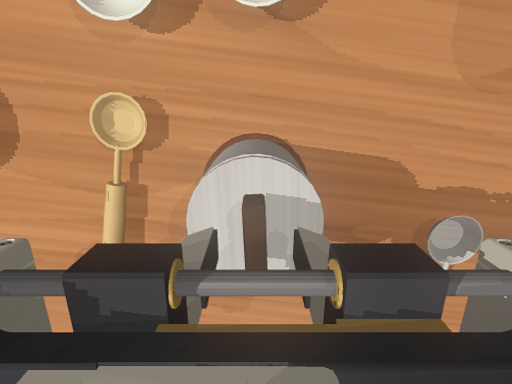

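Released with no force on the tool. I'll withdraw upward and check the lock height and bar angle.

Request:
move_arm(
  steps=[
    [0,0,-0.01,0,0,0,0.5],
    [0,0,-0.03,0,0,0,0.5],
    [-0.02,0,-0.03,0,0,0,0.5],
    [-0.03,0,-0.02,0,0,0,0.5],
    [-0.02,0,0,0,0,0,0.5],
    [0,0,0,0,0,0,0.5],
    [0,0,0,0,0,0,0.5],
  ],
)

```text
clock: 18.0
ee_pos: [0.4649, -0.1415, 0.1949]
eef_rot: [0.998, 0.062, 0.001, 0.0]
contact_force: [0.4, -0.6, 0.0]
gripper_width: 0.503
```

```bash
python3 snap.py w19; python3 - <<'E'
from h import *
im=camera("scene")[:,:,::-1]; cv2.imwrite("pics/s19f.png",im); cv2.imwrite("pics/s19.png",cv2.resize(im[140:210,200:270],(700,700),interpolation=cv2.INTER_CUBIC))
im=cv2.imread("pics/w19.png"); cv2.imwrite("pics/w19c.png",cv2.resize(im[70:220,180:330],(750,750),interpolation=cv2.INTER_CUBIC))
E
```

```text
18.05 [ 0.46531894 -0.14131774  0.19461512] [9.98083992e-01 6.18715601e-02 4.93395209e-04 1.05885389e-04] 0.019533161224957796 F [ 0.1  0.3 -0.6] T [ 0.09 -0.02  0.01] g 0.4990175595353894 j [ 0.37  0.24 -0.22  1.9   0.06  1.01 -1.33] yaw 0.12382222224619256
```

View pics/w19.png

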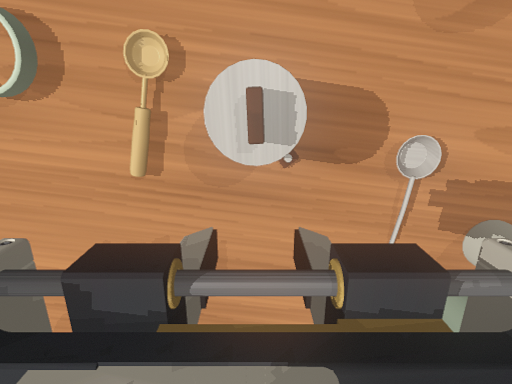

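View pics/w19c.png

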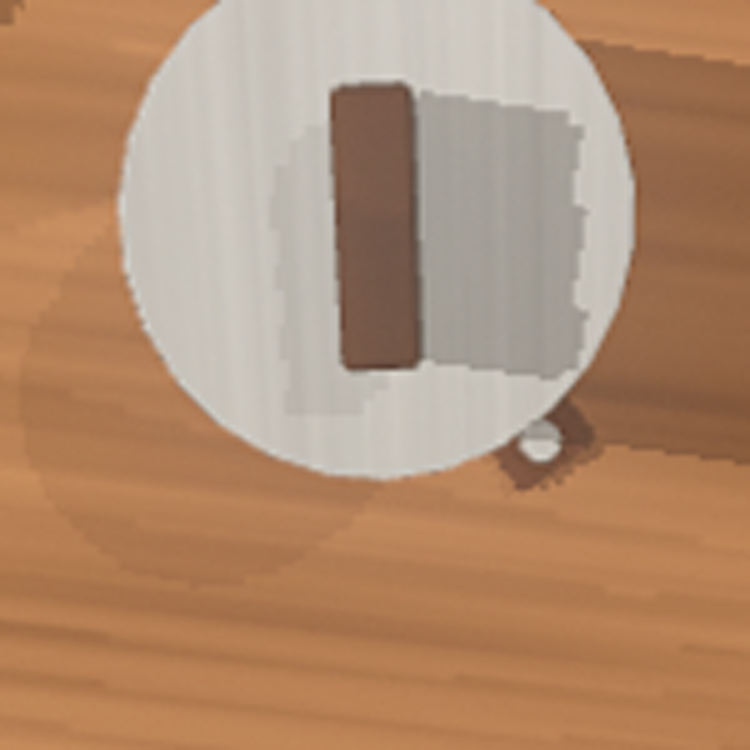

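View pics/s19.png

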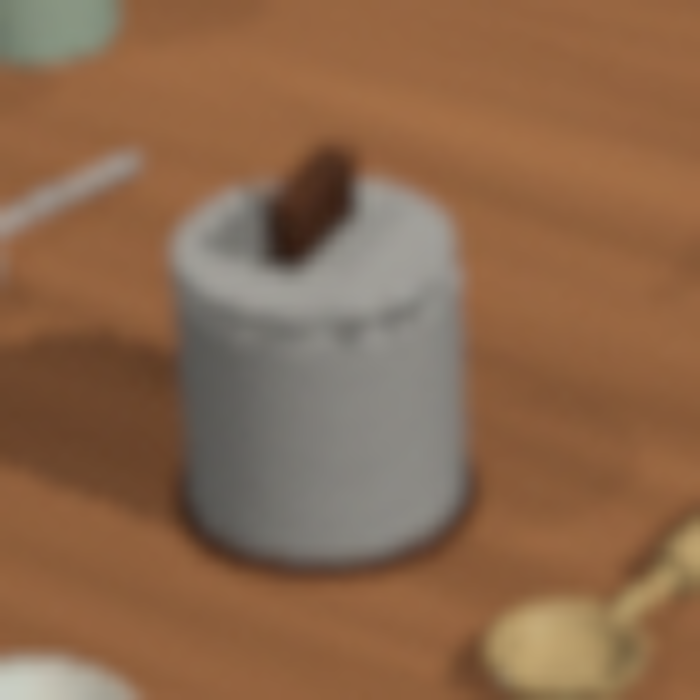

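The bar now stands at yaw of about 0.16, which is 0.99 rad clockwise from the slots, so it is at the stop. I'll check the height from two views.

```bash
python3 - <<'E'
from h import *
d=np.load("w19.npz"); pose=(d["p"],d["q"]); im=cv2.imread("pics/w19.png")
for z in (.097,.101,.104,.107): print(z,rimfit(im,pose,(200,55,312,170),z)[:2])
# flange calibration: same fit on held cap earlier gave .0466 for .047
bt=np.array([[331,88],[410,82],[418,370],[342,372]])/5.+[179.6,69.6]
for z in(.123,.127,.131):
    P=ray("wrist",bt,z,pose); print(z,P.mean(0),np.linalg.norm(P[0]-P[3]),np.linalg.norm(P[0]-P[1]))
# project candidate bar-top centre & flange edge into scene
m=camera_model("scene");W=np.linalg.inv(m["cam_to_world"])
def pr(X): c=W[:3,:3]@X+W[:3,3]; u=m["camera_matrix"]@c; return u[:2]/u[2]
im=cv2.imread("pics/s19f.png"); 
C=np.array([.534,-.1325,0]); ax=np.array([np.cos(.159),np.sin(.159),0]); ay=np.array([-ax[1],ax[0],0])
for zz in (.020,.024,.028):
    q=[pr(C+[0,0,.09+zz+.013]+s*.023*ax+t*.007*ay) for s in(1,-1) for t in (1,-1)]
    th=np.linspace(0,6.28,73); E=np.array([pr(C+[0,0,.09+zz-.013]+.047*np.array([np.cos(a),np.sin(a),0])) for a in th]); B=np.array([pr(C+[0,0,.09+zz-.019]+.047*np.array([np.cos(a),np.sin(a),0])) for a in th])
    f=lambda q:((np.array(q)-[200,140]+.5)*10-.5).round(0)
    print(zz,"bar",f(q).tolist(),"flange top yrange",f([[0,E[:,1].min()],[0,E[:,1].max()]])[:,1],"under bottom",f([[0,B[:,1].max()]])[0,1])
K=np.array([pr(C+[0,0,.09]+.048*np.array([np.cos(a),np.sin(a),0])) for a in th]);Z=np.array([pr(C+.053*np.array([np.cos(a),np.sin(a),0])) for a in th])
print("rim",f([K.min(0),K.max(0)]),"foot",f([Z.min(0),Z.max(0)]))
E
```

```text
0.097 (array([ 0.53359375, -0.13305782]), np.float64(0.048421923361990624))
0.101 (array([ 0.53374917, -0.13302056]), np.float64(0.04772541210523682))
0.104 (array([ 0.53386574, -0.13299261]), np.float64(0.04720302866266919))
0.107 (array([ 0.5339823 , -0.13296467]), np.float64(0.04668064522010544))
0.123 [ 0.53457934 -0.13169701  0.123     ] 0.04612030274357504 0.012924616556600559
0.127 [ 0.53473515 -0.1316775   0.127     ] 0.04538847445753063 0.012719531172946663
0.131 [ 0.53489096 -0.13165799  0.131     ] 0.04465664617148612 0.012514445789292812
0.02 bar [[301.0, 213.0], [263.0, 205.0], [365.0, 152.0], [327.0, 145.0]] flange top yrange [181. 318.] under bottom 334.0
0.024 bar [[301.0, 202.0], [263.0, 194.0], [364.0, 142.0], [327.0, 134.0]] flange top yrange [171. 307.] under bottom 323.0
0.028 bar [[300.0, 191.0], [262.0, 183.0], [364.0, 131.0], [326.0, 123.0]] flange top yrange [161. 296.] under bottom 313.0
rim [[175. 198.]
 [463. 338.]] foot [[178. 413.]
 [483. 577.]]
```

```bash
python3 - <<'E'
from h import *
a=cv2.imread("pics/s10.png")[100:700]; b=cv2.imread("pics/s19.png")[0:600]
c=np.hstack([a[:,150:500],b[:,150:500]])
for y in range(0,600,50): cv2.line(c,(0,y),(700,y),(0,0,255),1)
cv2.imwrite("pics/cmp2.png",c)
ga=cv2.cvtColor(a,cv2.COLOR_BGR2GRAY).astype(int);gb=cv2.cvtColor(b,cv2.COLOR_BGR2GRAY).astype(int)
# right/left flange side edges: column profiles
for x in (190,200,420,440): print(x,ga[150:340:10,x].tolist(),gb[150:340:10,x].tolist())
E
```

```text
190 [112, 111, 112, 114, 115, 114, 113, 111, 111, 119, 137, 153, 157, 151, 136, 116, 101, 94, 89] [111, 110, 111, 113, 114, 116, 125, 138, 149, 155, 156, 157, 151, 135, 117, 107, 101, 94, 89]
200 [112, 111, 112, 114, 115, 115, 114, 114, 114, 121, 141, 157, 161, 159, 151, 132, 113, 104, 98] [111, 110, 110, 112, 115, 124, 138, 149, 150, 146, 150, 157, 158, 150, 134, 115, 105, 99, 93]
420 [113, 110, 109, 109, 113, 122, 135, 145, 150, 150, 150, 150, 149, 148, 146, 146, 148, 146, 142] [111, 108, 107, 110, 124, 143, 156, 160, 161, 160, 159, 158, 157, 152, 145, 136, 133, 137, 138]
440 [116, 112, 109, 108, 110, 114, 120, 131, 141, 147, 149, 150, 149, 146, 141, 137, 136, 136, 135] [113, 110, 107, 107, 110, 121, 138, 150, 156, 156, 155, 154, 152, 145, 140, 139, 138, 136, 134]
```

View pics/cmp2.png

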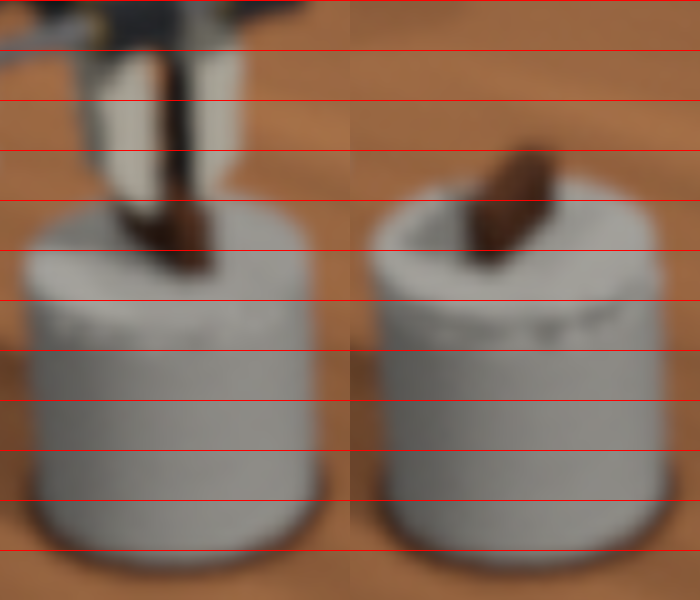

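The cap rose about 5–6 mm from its seated height and a gap shows under the flange, which matches the 24 mm lock height. Last, I'll compare the top view with the first one to see that the other things haven't moved.

```bash
python3 - <<'E'
from h import *
im=camera("top")[:,:,::-1].copy(); cv2.imwrite("pics/top1.png",im)
a=cv2.imread("pics/top0.png"); cv2.imwrite("pics/topc.png",np.vstack([x[95:310,80:470] for x in(a,im)]))
E
```

```text
(no output)
```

View pics/topc.png

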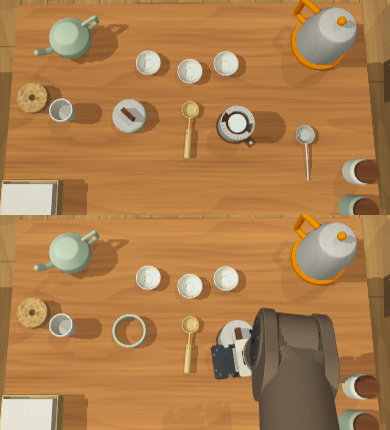

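The dishes, spoon, cup and lid rest are where they were in the top view. The arm hides the scoop here, but the last wrist image shows it lying undisturbed. I'm handing the job in.

```bash
python3 -c "
from bench import order
print(order.finish_job())"
```

```text
the job is handed in; nothing more can be done
None
```

The cap is on the canister and appears locked. I lined it up with the slots by sight, pressed it to the seat with about 8.4 N, and turned it clockwise until it met the stop. I let the spring lift it about 4 mm in the grip, then opened and withdrew. The arm's clock read about 18 s when I handed it in.

**What the last checks showed**
- **Turn:** the cap stands about 0.99 rad clockwise from the slots' middle. The turning torque reached 0.38 N m at the stop.
- **Height:** the scene camera shows the cap about 5–6 mm above its pressed position, with a gap under the flange. This matches the 24 mm lock height.
- **Other things:** the dishes, spoon, cup and lid rest look unmoved in the top view. The gripper was open, clear of the canister and touching nothing.

**What was weak or disagreed**
- **Height readings:** calculated positions in the scene camera were ambiguous between 20 and 24 mm. The wrist camera's flange fit read 3 mm or more too high. I relied on the before-and-after comparison instead.
- **Side load:** while the cap was rising in the grip I saw about 3 N sideways and a moment of about 0.55 N m. Both were gone once I let go.
- **Not checked:** I did not tug the cap to test the lock. The arm hid the scoop in the final top view, though the last wrist picture shows it undisturbed.

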